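# Load the chip cassette and slide the printer's cover shut

### The arm

A 6-joint arm with a two-finger parallel gripper is mounted at the origin on the work surface. World frame = base frame: x ahead of the robot, y to its left, z up, the work surface at z = 0. Lengths are in m, angles in rad, forces in N, time in s.
With the tool pointing down it reaches from about 0.275 to 0.75 m from the base axis. Payload 10.2 kg.
Tool frame: the origin (TCP) lies at the very end of the fingers, on their centre line; the grasp point (between the pads) lies 19 mm behind it; z points along the fingers, y is the line along which they close (so a half turn about z gives the same grasp; the last joint's range is limited). The gripper opens to 88 mm and grips with 3 to 60 N. Pads are 18 mm wide; open, the fingers measure 123 mm over their backs; the gripper's body (75 mm by 187 mm) begins 45 mm behind the grasp point.
Start: joints at [1.122, 0.313, 1.498, -0, 1.331, -0.223], TCP at [0.118, 0.512, 0.239] pointing down, gripper open.
Joint ranges: [-2.94, 2.94], [-0.97, 2.17], [0.19, 2.56], [-1.23, 4.37], [0.02, 3.11], [-2.88, 2.88]. Speed limits (rad/s): [2.39, 2.39, 3.01, 3.14, 3.14, 3.14].

### API

Orientations are given as a unit quaternion [x, y, z, w].
In Python, from workcell import readout, eyes, finish_job gives the robot as it stands.
- The arm moves only by the tool servo_tool, never from a script. Its argument "moves" is a list that holds one entry, the list of rows, each a list of 5 numbers: the closure, from 0 (fully open) to 1 (shut), then the shift along the tool's x, y, z as a fraction of full scale, then the turn about the tool's z as a fraction of full scale. In form: [[[jaw, x, y, z, turn], ...]]. A call has 1 to 10 rows; each row shifts and turns the commanded pose from where the row before left it, along the tool's axes as they then stand; what a row does not reach is not made up. Full scale, the value 1, is 0.1 m for a shift and pi/4 rad for a turn. A row lasts 1/10 s, in which the tool goes at most 50 mm and 8.59 degrees, less where a joint would pass 70% of its speed; a pose out of reach is approached as far as the arm can. A call with a number of a shift or a turn outside -1 to 1 is refused whole. A call with a gripper value outside its range is refused whole. The fingers move at their own pace and stop on an object; "newtons" is the grip in N (left out, the last holds). Time passes only in rows, so rows that do not move let the fingers close. It gives the time, the measured TCP pose, the force, the opening and the grip force at its end, in the units of the state.
- readout.state(): the state, without advancing time (a new reading comes with each control period).
- eyes.grab_frame(name): name is "scene" or "top" or "wrist"; returns (picture, depth): 384x512x3 uint8, red, green, blue; 384x512 float32, m along the optical axis (not along the pixel's ray), 0 where there is no reading.
- eyes.get_calibration(name): a dict with "K" (3x3 intrinsics, pixels), "k1" (the pictures are not rectified: a ray, as slopes to the right and down, at radius r is drawn at 1 + k1 r^2 times it, then the intrinsics apply), "T" (4x4, takes a point from camera to world coordinates). Camera axes: x right, y up, looking along -z (the intrinsics and any distortion apply to the point x, -y, -z); pixel columns grow to the right and rows downward; lengths in m; the calibration is good to about 2 mm. A picture is of the moment at which its call begins: read the wrist's pose just before it. get_calibration takes no time and is no camera call; for the wrist camera it gives the pose at the moment of the call.
- finish_job(): hands the job in; it is judged then, once.
The state is a dict: "time_s": time; "joint_positions": joint angles; "dq": joint speeds; "joint_torque": joint torques, N m; "tool_pos": TCP position; "eef_rot": TCP orientation; "ft_force": force on the tool from outside, world axes, zero at the start; "wrist_torque": the same for the moment, N m; "finger_gap": finger opening in m; "finger_force": force on a finger pad.
Only numpy, scipy, OpenCV 4.12 (cv2) and the standard library are available. Lean on these libraries where they do the work, as an engineer would, in place of code of your own. Each camera call takes 0.05 s, during which the arm holds its last target. There are 200 camera calls.

### The job

Put the glass-chip cassette into the open compartment of the black chip printer so that it lies flat on the compartment's floor, then slide the metal cover fully shut over it. The chips are glass: grip the cassette lightly (no more than about 15 N) and set it down gently, do not drop it or press on it. Leave the other things on the bench where they stand.

Things in the scene. Friction and masses are not known exactly. Their poses are not given: they have to be found in the camera images.
- printer: Black chip printer, fixed. Origin: on the bench below the compartment's centre; x along the cover's closing direction (roughly away from the robot), y left, z up. Flat deck 70 mm high over x -205 to +125 mm, y -75 to +75 mm. A head overhangs its far end (see head_edge).
- well (a point): Centre of the floor of the printer's open-topped compartment, 27 mm above the bench; axes as the printer's. The compartment spans x -55 to +55 mm, y -50 to +50 mm.
- head_edge (a point): Middle of the print head's lower near edge. The head covers printer x +32 to +125 mm, y -65 to +65 mm, 235 to 285 mm above the bench, on two rods at x +108, y +-50 mm. The nearly shut cover's fin lies below it, where a gripper pointing straight down would hit the head: lean the tool back towards printer -x by about 35 degrees.
- cover (a joint): Sliding aluminium cover, 99 mm wide, from 61 (underside) to 66 mm (top) above the bench: 0 = fully shut, 0.11 m = fully open (drawn to printer -x, under the near deck). Its leading edge is at printer x = +56 mm minus the joint value. It stays where it is left; about 3 N moves it.
- fin (a point): Centre of the orange grip fin that stands on the cover near its leading edge: 22 mm along printer x, 10 mm thick along y, 20 mm tall (66 to 86 mm above the bench), at printer x = +42 mm minus the joint value, y = 0.
- cassette: Chip cassette, about 80 g. Origin: centre of its underside, z up. Blue base 40 mm (x) by 56 mm (y) by 14 mm high with two glass chips on it; on top a white grip rib, 30 mm along x, 12 mm thick along y, 16 mm tall (14 to 30 mm above the underside). Total height 30 mm.
- bottle: Bystander: white reagent bottle with blue cap, 60 mm wide, 115 mm tall, loose; origin at its foot.
- jar: Bystander: glass jar with blue cap, 52 mm wide, 65 mm tall, loose; origin at its foot.
- dish: Bystander: clear open dish, 84 mm wide, 16 mm tall, loose; origin at its foot.
- wrench: Bystander: small steel wrench lying on the bench, 130 mm long, loose.
- vial_rack: Bystander: green rack 50 x 120 mm, 58 mm tall with four capped vials, loose; origin at its foot.
- coin_mould: Bystander: brass disc 32 mm wide, 12 mm tall, loose; origin at its foot.
There are look-alikes about, which are no part of the job. Several things have the shape of the cassette; the one meant has the colours described above.

How it is judged:
By the outcome, as a careful person would: the job done as asked, in the order asked, and still so for the second after the job is handed in, with the robot touching nothing.
It also fails if it takes over 54 s, if anything falls off the work surface, if the arm or the gripper's body presses on something with over 40 N, if the wrist force passes 120 N, or if a joint passes its speed limit or range.

## Working session

There is one attempt and no reset: what is moved stays moved. The work goes in short steps, Python scripts to look and compute and a tool call to move; the robot and the scene stay as the last step left them, time stands still between calls to the robot, and variables do not carry over. Pictures are saved under pics/ and viewed, at most 10 in all, crops included, and the job is handed in when it is done.

Besides the shell and the picture viewer there is one more tool, called after "Emit:" by a JSON object that holds its "op" and its "data". servo_tool: Moves the arm, as the interface text tells. Shift numbers are shares of 0.1 m and turn numbers shares of pi/4 rad, none past 1 either way. Its arguments: {"type":"object","properties":{"moves":{"type":"array"},"newtons":{"type":"number"}},"required":["moves"]}

```bash
mkdir -p pics && cat > h.py <<'E'
import numpy as np, cv2
from workcell import readout, eyes, finish_job
def grab(n):
    c=eyes.get_calibration(n); p,d=eyes.grab_frame(n); return p,d,c
def save(p,f): cv2.imwrite('pics/'+f,cv2.cvtColor(p,cv2.COLOR_RGB2BGR))
def ray(c,u,v):
    K=np.array(c['K'],float);k=c['k1']
    q=cv2.undistortPoints(np.array([[[u,v]]],float),K,np.array([k,0,0,0.]))[0,0]
    T=np.array(c['T']);return T[:3,3],T[:3,:3]@np.array([q[0],-q[1],-1])
def plane(c,u,v,z):
    o,d=ray(c,u,v);return o+d*(z-o[2])/d[2]
def dep(c,d,u,v):
    o,r=ray(c,u,v);return o+r*d[int(v),int(u)]
E
python3 - <<'E'
from h import *
a,_,_=grab('top');b,_,c=grab('scene')
save(a,'top.png');save(b,'scene.png')
np.savez('t.npz',a=a,d=_)
s=readout.state();print({k:np.round(v,3).tolist() for k,v in s.items()})
print(eyes.get_calibration('top'))
E
```

```text
{'time_s': 0.1, 'joint_positions': [1.122, 0.313, 1.498, -0.0, 1.331, -0.223], 'dq': [-0.001, -0.001, -0.0, -0.001, 0.0, -0.0], 'joint_torque': [0.003, -40.281, -25.264, 0.07, 0.034, -0.0], 'tool_pos': [0.117, 0.511, 0.238], 'eef_rot': [0.113, 0.994, -0.001, -0.0], 'ft_force': [-0.476, 1.203, -0.159], 'wrist_torque': [0.01, 0.019, 0.003], 'finger_force': 0.0, 'finger_gap': 0.088}
{'K': array([[374.32100609,   0.        , 253.81390851],
       [  0.        , 374.32100609, 187.33529491],
       [  0.        ,   0.        ,   1.        ]]), 'k1': -0.07372702581787259, 'T': array([[-0.01520327,  0.9913649 , -0.13024785,  0.37058121],
       [-0.99987339, -0.01446161,  0.00663824,  0.02270296],
       [ 0.00469733,  0.13033228,  0.99145924,  1.37669472],
       [ 0.        ,  0.        ,  0.        ,  1.        ]])}
```

View pics/top.png

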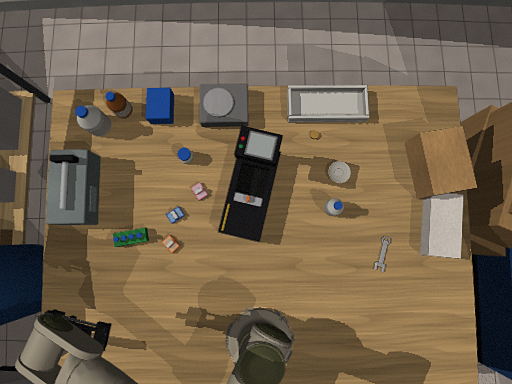

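View pics/scene.png

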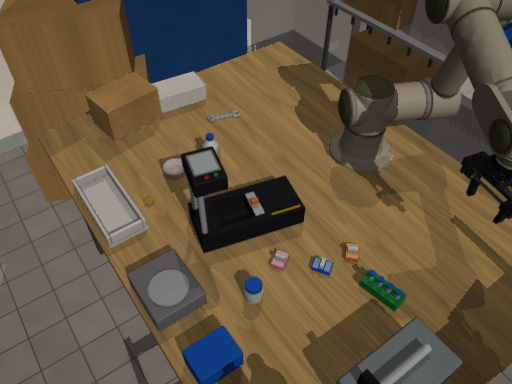

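Top view: three cassette shapes are present, pink (200,191), blue with a white rib (176,214) and orange (171,243). The blue jar (184,155) and blue box (160,105) also share its colour. I choose (176,214). The printer deck spans about (220,235) to (282,130), with the fin at about (247,199).

```bash
python3 - <<'E'
from h import *
z=np.load('t.npz');a,d=z['a'],z['d'];c=eyes.get_calibration('top')
hsv=cv2.cvtColor(a,cv2.COLOR_RGB2HSV)
def rep(n,m,box,h):
    x0,y0,x1,y1=box;M=np.zeros_like(m);M[y0:y1,x0:x1]=m[y0:y1,x0:x1]
    cs=max(cv2.findContours(M,cv2.RETR_EXTERNAL,cv2.CHAIN_APPROX_NONE)[0],key=cv2.contourArea)
    W=np.array([plane(c,u,v,h)[:2] for u,v in cs[:,0].astype(float)],np.float32)
    r=cv2.minAreaRect(W*1000);print(n,cv2.boundingRect(cs),'rect mm',np.round(r[0],1),np.round(r[1],1),round(r[2],1))
blue=cv2.inRange(hsv,(100,90,50),(125,255,255))
rep('blue',blue,(160,200,192,228),.014)
rep('rib',cv2.inRange(hsv,(0,0,150),(179,70,255)),(165,205,188,224),.03)
org=cv2.inRange(hsv,(3,150,120),(15,255,255));rep('fin',org,(235,185,262,212),.086)
dark=cv2.inRange(hsv,(0,0,0),(179,255,45));rep('black',dark,(215,165,290,245),.07)
rep('yellow',cv2.inRange(hsv,(20,130,100),(35,255,255)),(215,195,235,240),.07)
A=cv2.resize(a[120:250,150:290],None,fx=5,fy=4.5,interpolation=cv2.INTER_CUBIC);A=cv2.resize(a[120:250,150:300],None,fx=4.6,fy=4.6,interpolation=cv2.INTER_CUBIC);save(A,'crop.png')
E
```

```text
blue (166, 207, 19, 16) rect mm [453.9 302.6] [39.9 54.4] 33.2
rib (170, 211, 8, 8) rect mm [452.2 304.7] [28.4 13.9] 34.1
fin (246, 196, 4, 6) rect mm [501.5  36.5] [ 7.6 19.4] 75.3
black (219, 165, 59, 77) rect mm [505.5  35.2] [145.9 275.8] 75.7
yellow (221, 204, 9, 27) rect mm [439.6 116. ] [ 6.8 94.4] 75.6
```

View pics/crop.png

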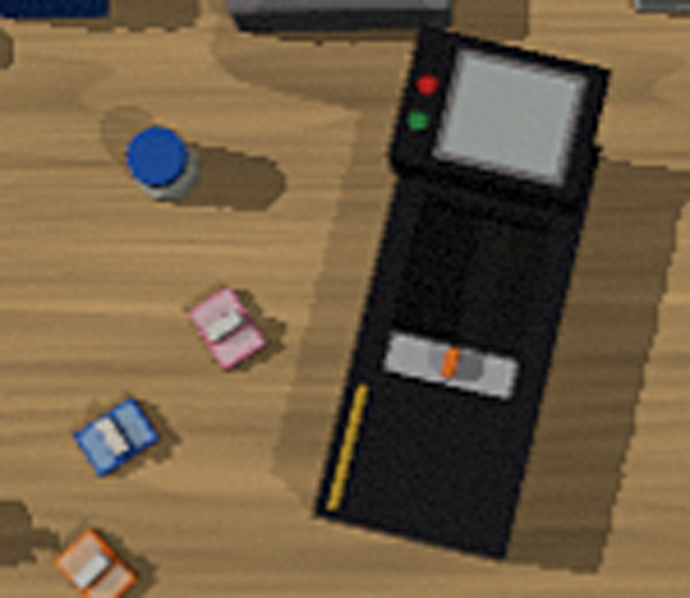

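The close crop confirms it: the blue base with the white rib is at crop (115,437), at world (0.453, 0.304) with yaw 34°. The printer's yaw is about -14.5° and its well is near (0.567, 0.019).

Emit:
{"op": "servo_tool", "data": {"moves": [[[0,-0.374,-0.1265,0,0],[0,-0.374,-0.1265,0,0],[0,-0.374,-0.1265,0,0],[0,-0.374,-0.1265,0,0],[0,-0.374,-0.1265,0,0],[0,-0.374,-0.1265,0,0],[0,-0.374,-0.1265,0,0],[0,-0.374,-0.1265,0,0],[0,-0.374,-0.1265,0,0],[0,-0.374,-0.1265,0,0]]], "newtons": 10}}

```text
time_s: 1.1
tool_pos: [0.4549, 0.3035, 0.2384]
eef_rot: [0.113, 0.994, -0.0, -0.0]
ft_force: [-0.5, 1.2, 1.2]
finger_gap: 0.0882
finger_force: 0.0
```

Emit:
{"op": "servo_tool", "data": {"moves": [[[0,0,0,0,-0.174],[0,0,0,0,-0.174],[0,0,0,0,-0.174],[0,0,0,0,-0.174],[0,0,0,0,-0.174],[0,0,0,0,-0.174],[0.35,0,0,0,0],[0.35,0,0,0,0]]]}}

```text
time_s: 1.9
tool_pos: [0.4537, 0.3046, 0.2385]
eef_rot: [-0.291, 0.957, -0.0, -0.0]
ft_force: [0.8, 0.2, -0.3]
finger_gap: 0.0743
finger_force: 0.0
```

```bash
cat >> h.py <<'E'
from scipy.spatial.transform import Rotation as R
def totool(target,s):
    return R.from_quat(s['eef_rot']).as_matrix().T@(np.array(target)-s['tool_pos'])
E
python3 - <<'E'
from h import *
s=readout.state();a,d,c=grab('wrist');save(a,'w1.png');np.savez('w1.npz',a=a,d=d,T=c['T'])
print({k:np.round(v,3).tolist() for k,v in s.items()});print(c['T'])
m=R.from_quat(s['eef_rot']).as_matrix();print('yang',np.degrees(np.arctan2(m[1,1],m[0,1])))
hsv=cv2.cvtColor(a,cv2.COLOR_RGB2HSV)
for n,lo,hi,h in (('blue',(100,90,50),(125,255,255),.014),('rib',(0,0,150),(179,70,255),.03)):
  for k in cv2.findContours(cv2.inRange(hsv,lo,hi),cv2.RETR_EXTERNAL,cv2.CHAIN_APPROX_NONE)[0]:
    if cv2.contourArea(k)<300: continue
    W=np.array([plane(c,u,v,h)[:2] for u,v in k[:,0].astype(float)],np.float32)*1000
    r=cv2.minAreaRect(W);print(n,cv2.boundingRect(k),np.round(r[0],1),np.round(r[1],1),round(r[2],1))
E
```

```text
{'time_s': 1.9, 'joint_positions': [0.377, 0.361, 1.432, -0.0, 1.349, -1.784], 'dq': [0.001, -0.001, -0.001, 0.001, 0.001, -0.002], 'joint_torque': [-0.005, -42.5, -25.344, -0.032, 0.073, -0.171], 'tool_pos': [0.454, 0.305, 0.239], 'eef_rot': [-0.291, 0.957, -0.0, -0.0], 'ft_force': [0.752, 0.162, -0.297], 'wrist_torque': [0.009, 0.091, -0.057], 'finger_force': 0.0, 'finger_gap': 0.074}
[[-5.57210095e-01 -8.00049340e-01 -2.22346493e-01  3.97085472e-01]
 [ 8.30371269e-01 -5.37082599e-01 -1.48411042e-01  2.66129996e-01]
 [-6.82276623e-04 -2.67326270e-01  9.63605832e-01  3.83674868e-01]
 [ 0.00000000e+00  0.00000000e+00  0.00000000e+00  1.00000000e+00]]
yang 123.83198548136266
blue (232, 151, 44, 32) [453.2 301.3] [39.2 54.5] 33.9
rib (143, 181, 31, 23) [543.1 219.8] [28.  35.6] 36.1
rib (145, 165, 28, 14) [519.6 207.6] [15.9 33.1] 33.8
rib (0, 47, 50, 68) [518.3  23.8] [74.  30.8] 75.5
```

View pics/w1.png

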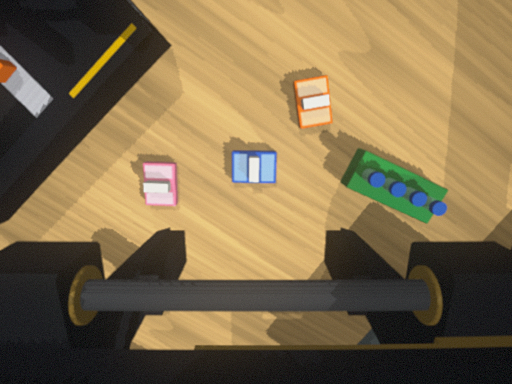

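Blue cassette at (254,166) with its rib parallel to the pads, pink one at (160,187) and rack at (395,192), both well clear. Descend with the fingers partly open.

Emit:
{"op": "servo_tool", "data": {"moves": [[[0.5,0.018,-0.018,0.3,0],[0.5,0,0,0.4,0],[0.5,0,0,0.4,0],[0.5,0,0,0.4,0],[0.5,0,0,0.3,0],[0.5,0,0,0.2,0],[0.5,0,0,0.1,0],[0.5,0,0,0.1,0],[0.5,0,0,0,0]]]}}

```text
time_s: 2.85
tool_pos: [0.4531, 0.3021, 0.0182]
eef_rot: [-0.292, 0.956, -0.0, -0.0]
ft_force: [0.3, 0.4, -0.3]
finger_gap: 0.0438
finger_force: 0.0
```

Emit:
{"op": "servo_tool", "data": {"moves": [[[1,0,0,0,0],[1,0,0,0,0],[1,0,0,0,0],[1,0,0,0,0],[1,0,0,0,0],[1,0,0,0,0]]], "newtons": 12}}

```text
time_s: 3.45
tool_pos: [0.4534, 0.3022, 0.0191]
eef_rot: [-0.293, 0.956, 0.0, 0.0]
ft_force: [-0.6, -1.0, 3.4]
finger_gap: 0.0119
finger_force: 12.0
```

Emit:
{"op": "servo_tool", "data": {"moves": [[[1,0,0,-0.05,0],[1,0,0,-0.2,0],[1,0,0,-0.35,0],[1,0,0,-0.4,0.17],[1,0,0,-0.4,0.17],[1,0,0,-0.2,0.17],[1,0,0,-0.1,0.17],[1,0,0,0,0.17],[1,0,0,0,0.17],[1,0,0,0,0.06]]]}}

```text
time_s: 4.45
tool_pos: [0.4531, 0.3021, 0.1889]
eef_rot: [0.129, 0.992, -0.0, -0.0]
ft_force: [-0.3, -0.4, -1.0]
finger_gap: 0.012
finger_force: 12.0
```

```bash
python3 - <<'E'
from h import *
s=readout.state();print(s['tool_pos'],s['finger_gap'],s['finger_force'])
well=np.array([.566,.0187]);t=np.radians(-14.45);X=np.array([np.cos(t),np.sin(t)])
p=well-.08*X; print(p,totool([*p,s['tool_pos'][2]],s))
m=R.from_quat(s['eef_rot']).as_matrix();print('yang',np.degrees(np.arctan2(m[1,1],m[0,1])))
E
```

```text
[0.45308397 0.30207945 0.18885184] 0.01199081022183647 11.982047706842422
[0.48853074 0.0386628 ] [-1.01611068e-01 -2.45601288e-01  1.48495854e-05]
yang 75.18795426886612
```

Emit:
{"op": "servo_tool", "data": {"moves": [[[1,-0.1,-0.2,0,0],[1,-0.15,-0.35,0,0],[1,-0.15,-0.35,0,0],[1,-0.15,-0.35,0,0],[1,-0.15,-0.35,0,0],[1,-0.15,-0.35,0,0],[1,-0.11,-0.3,0,0],[1,-0.05,-0.2,0,0],[1,0,0,0,0]]]}}

```text
time_s: 5.35
tool_pos: [0.4894, 0.0377, 0.1888]
eef_rot: [0.128, 0.992, -0.0, -0.0]
ft_force: [0.1, -0.1, -0.6]
finger_gap: 0.0118
finger_force: 12.0
```

```bash
python3 - <<'E'
from h import *
s=readout.state();a,d,c=grab('wrist');save(a,'w2.png');np.savez('w2.npz',a=a,d=d,T=c['T'])
print(s['tool_pos'],s['finger_gap'])
E
```

```text
[0.48939761 0.03770754 0.18877601] 0.011818008896330149
```

View pics/w2.png

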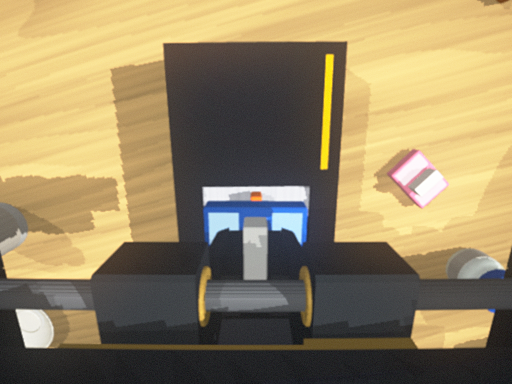

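The view shows the deck's near corners at (165,43) and (346,42), the cover's deck-side edge at row 187, and the cassette hanging square in the fingers.

```bash
python3 - <<'E'
from h import *
z=np.load('w2.npz');a=z['a'];c=eyes.get_calibration('wrist')
hsv=cv2.cvtColor(a,cv2.COLOR_RGB2HSV);dark=(hsv[...,2]<60).astype(np.uint8)
# deck outline: edges at subpixel rows
L=[];Rr=[]
for v in range(55,180,4):
    x=np.where(dark[v,150:360])[0]+150; x=x[(x>150)]
    Rr.append(plane(c,x.max()+.5,v,.07)[:2])
top=[plane(c,u,np.where(dark[25:80,u])[0][0]+25-.5,.07)[:2] for u in range(185,325,5)]
def line(P):
    vx,vy,x,y=cv2.fitLine(np.array(P,np.float32),cv2.DIST_HUBER,0,.01,.01).ravel();return np.array([x,y]),np.array([vx,vy])
for n,P in(('right img edge',Rr),('near edge',top)):
    p,v=line(P);print(n,p,np.degrees(np.arctan2(v[1],v[0]))%180)
p1,v1=line(Rr);p2,v2=line(top)
if v1[0]<0:v1=-v1
if v1[1]>0 and 0: pass
X=v1;Y=np.array([-X[1],X[0]])
lat=p1@Y;side='left (+y)'  # image right = world +y
near=p2@X
w=X*(near+.205)+Y*(lat-.075);print('well',w,'yaw',np.degrees(np.arctan2(X[1],X[0])))
org=cv2.inRange(hsv,(3,150,120),(15,255,255));org[:,:235]=0;org[:,280:]=0;org[:185]=0
M=cv2.moments(org,True);u,v=M['m10']/M['m00'],M['m01']/M['m00'];f=plane(c,u,v,.08);print('fin',u,v,f,(f[:2]-w)@X,(f[:2]-w)@Y)
s=readout.state();g=w-.02*X;print(s['tool_pos'],totool([*g,s['tool_pos'][2]],s))
E
```

```text
Traceback (most recent call last):
ValueError: zero-size array to reduction operation maximum which has no identity
```

```bash
cat > m.py <<'E'
from h import *
z=np.load('w2.npz');a=z['a'];c=eyes.get_calibration('wrist')
hsv=cv2.cvtColor(a,cv2.COLOR_RGB2HSV);V=hsv[...,2];print(V[100,150:360:15],V[30:60:3,250])
dark=(V<V[100,250]+25).astype(np.uint8)
Rr=[plane(c,(np.where(dark[v,320:360])[0]+320).max()+.5,v,.07)[:2] for v in range(55,180,4)]
top=[plane(c,u,np.where(dark[25:80,u])[0][0]+25-.5,.07)[:2] for u in range(185,325,5)]
def line(P):
    vx,vy,x,y=cv2.fitLine(np.array(P,np.float32),cv2.DIST_HUBER,0,.01,.01).ravel();return np.array([x,y]),np.array([vx,vy])
p1,v1=line(Rr);p2,v2=line(top);print(p1,v1,p2,v2)
X=v1*np.sign(v1[0]);Y=np.array([-X[1],X[0]])
w=X*(p2@X+.205)+Y*(p1@Y-.075);print('well',w,'yaw',np.degrees(np.arctan2(X[1],X[0])))
org=cv2.inRange(hsv,(3,150,120),(15,255,255));org[:,:235]=0;org[:,280:]=0;org[:185]=0
M=cv2.moments(org,True);u,v=M['m10']/M['m00'],M['m01']/M['m00'];f=plane(c,u,v,.08);print('fin',u,v,f,(f[:2]-w)@X,(f[:2]-w)@Y)
s=readout.state();g=w-.02*X;print(s['tool_pos'],totool([*g,s['tool_pos'][2]],s))
E
python3 m.py
```

```text
[192 185  63  57  57  58  56  55  54  58  59  67 255 232] [232 227 230 233 125  87  86  82  81  78]Traceback (most recent call last):
  File "m.py", line 5, in <module>
    Rr=[plane(c,(np.where(dark[v,320:360])[0]+320).max()+.5,v,.07)[:2] for v in range(55,180,4)]
                ~~~~~~~~~~~~~~~~~~~~~~~~~~~~~~~~~~~~~~^^
    return umr_maximum(a, axis, None, out, keepdims, initial, where)
ValueError: zero-size array to reduction operation maximum which has no identity
```

```bash
sed -i 's/V<V\[100,250\]+25/V<120/' m.py && python3 m.py
```

```text
[192 185  63  57  57  58  56  55  54  58  59  67 255 232] [232 227 230 233 125  87  86  82  81  78]
[0.4393903  0.12868534] [ 0.9695171  -0.24502355] [0.3700872  0.06795507] [0.23998815 0.97077584]
well [0.5690489  0.01855895] yaw -14.183225
fin 255.66071428571428 196.0 [0.49298784 0.0385636  0.08      ] -0.07864409025799098 0.0007581013866424284
[0.48933418 0.03906234 0.18878789] [-6.23092555e-02  1.87030586e-04 -1.45645324e-05]
```

Emit:
{"op": "servo_tool", "data": {"moves": [[[1,-0.15,0,0,0],[1,-0.25,0,0,0],[1,-0.17,0,0,0],[1,-0.05,0,0,0],[1,0,0,0.15,0],[1,0,0,0.3,0],[1,0,0,0.35,0],[1,0,0,0.3,0],[1,0,0,0.15,0],[1,0,0,0.1,0]]]}}

```text
time_s: 6.4
tool_pos: [0.5485, 0.0251, 0.0526]
eef_rot: [0.126, 0.992, 0.0, -0.001]
ft_force: [-0.2, -0.4, 0.0]
finger_gap: 0.0119
finger_force: 12.0
```

Emit:
{"op": "servo_tool", "data": {"moves": [[[1,0,0,0.02,0],[1,0,0,0.01,0],[1,0,0,0.01,0]]]}}

```text
time_s: 6.7
tool_pos: [0.5499, 0.0242, 0.0506]
eef_rot: [0.127, 0.992, -0.0, 0.001]
ft_force: [0.3, 0.1, -0.3]
finger_gap: 0.0121
finger_force: 12.0
```

Emit:
{"op": "servo_tool", "data": {"moves": [[[1,0,0,0.01,0],[1,0,0,0.01,0],[1,0,0,0,0]]]}}

```text
time_s: 7.0
tool_pos: [0.5495, 0.024, 0.0478]
eef_rot: [0.127, 0.992, 0.0, 0.0]
ft_force: [-0.1, 0.5, -0.7]
finger_gap: 0.0116
finger_force: 12.0
```

Emit:
{"op": "servo_tool", "data": {"moves": [[[1,0,0,0.007,0],[1,0,0,0,0]]]}}

```text
time_s: 7.2
tool_pos: [0.5494, 0.024, 0.047]
eef_rot: [0.127, 0.992, 0.0, -0.0]
ft_force: [-0.3, 0.6, -0.6]
finger_gap: 0.0116
finger_force: 12.0
```

Emit:
{"op": "servo_tool", "data": {"moves": [[[1,0,0,0.007,0],[1,0,0,0,0]]]}}

```text
time_s: 7.4
tool_pos: [0.5494, 0.024, 0.0462]
eef_rot: [0.127, 0.992, 0.0, -0.0]
ft_force: [-0.0, -0.6, -0.8]
finger_gap: 0.012
finger_force: 12.0
```

Emit:
{"op": "servo_tool", "data": {"moves": [[[1,0,0,0.005,0],[1,0,0,0,0]]]}}

```text
time_s: 7.6
tool_pos: [0.5495, 0.024, 0.0461]
eef_rot: [0.127, 0.992, -0.0, 0.0]
ft_force: [-2.6, 0.3, 4.0]
finger_gap: 0.0118
finger_force: 12.0
```

Emit:
{"op": "servo_tool", "data": {"moves": [[[1,0,0,0.005,0],[1,0,0,0,0]]]}}

```text
time_s: 7.8
tool_pos: [0.5495, 0.024, 0.0461]
eef_rot: [0.127, 0.992, -0.0, 0.0]
ft_force: [-4.5, 0.2, 8.0]
finger_gap: 0.0116
finger_force: 12.0
```

Contact felt. I ease off by half a millimetre, open partway and rise.

Emit:
{"op": "servo_tool", "data": {"moves": [[[1,0,0,-0.006,0],[0.55,0,0,0,0],[0.55,0,0,0,0],[0.55,0,0,0,0],[0.55,0,0,0,0],[0.55,0,0,-0.1,0],[0.55,0,0,-0.3,0],[0.55,0,0,-0.3,0],[0.55,0,0,-0.3,0]]]}}

```text
time_s: 8.7
tool_pos: [0.5494, 0.0241, 0.1478]
eef_rot: [0.127, 0.992, -0.0, 0.0]
ft_force: [-0.5, -0.4, 0.5]
finger_gap: 0.0397
finger_force: 0.0
```

```bash
python3 - <<'E'
from h import *
s=readout.state()
a,d,c=grab('scene');save(cv2.resize(a[140:250,170:320],None,fx=5,fy=5,interpolation=cv2.INTER_CUBIC),'s2.png')
X=np.array([np.cos(np.radians(-14.3)),np.sin(np.radians(-14.3))]);w=np.array([.568,.0188])
g=w-.068*X;print(s['tool_pos'],totool([*g,s['tool_pos'][2]],s),s['joint_positions'])
E
```

```text
[0.54935634 0.0240772  0.14782057] [ 4.86278171e-02 -7.23301504e-04 -2.15891847e-05] [-1.69292297e-01  4.52319344e-01  1.54619493e+00 -3.90434175e-05
  1.14263586e+00 -1.48607786e+00]
```

View pics/s2.png

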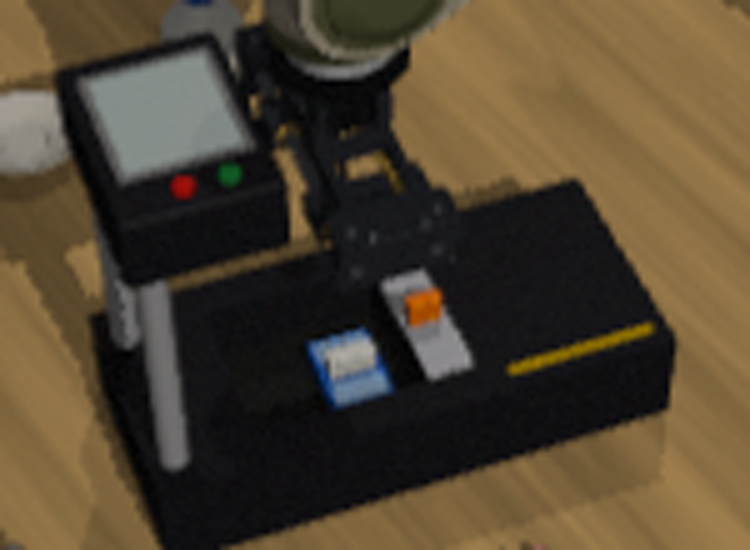

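The cassette lies flat in the compartment at crop (350,365), with the open cover and its orange fin at (423,306). The tool axis can't be tilted with these moves. I'll draw the fin forward only as far as the head allows, then drag the cover shut by a light fingertip press on its top, well back from the head.

Emit:
{"op": "servo_tool", "data": {"moves": [[[0.55,0.2,-0.007,0,0],[0.55,0.286,0,0,0],[0.55,0,0,0.3,0],[0.55,0,0,0.3,0],[0.55,0,0,0.15,0],[0.55,0,0,0,0]]]}}

```text
time_s: 9.35
tool_pos: [0.5013, 0.0357, 0.0697]
eef_rot: [0.127, 0.992, 0.0, -0.002]
ft_force: [-0.5, -0.6, 0.4]
finger_gap: 0.0396
finger_force: 0.0
```

Emit:
{"op": "servo_tool", "data": {"moves": [[[1,0,0,0,0],[1,0,0,0,0],[1,0,0,0,0],[1,0,0,0,0],[1,0,0,0,0],[1,0,0,0,0]]], "newtons": 15}}

```text
time_s: 9.95
tool_pos: [0.5025, 0.0352, 0.0715]
eef_rot: [0.127, 0.992, -0.0, 0.0]
ft_force: [-1.9, -4.6, 6.5]
finger_gap: 0.0099
finger_force: 15.0
```

Emit:
{"op": "servo_tool", "data": {"moves": [[[1,-0.05,0,0,0],[1,-0.1,0,0,0],[1,-0.1,0,0,0],[1,-0.1,0,0,0],[1,-0.1,0,0,0],[1,-0.05,0,0,0],[1,0,0,0,0]]]}}

```text
time_s: 10.65
tool_pos: [0.5517, 0.0226, 0.0716]
eef_rot: [0.127, 0.992, -0.0, 0.001]
ft_force: [2.0, -3.8, 3.3]
finger_gap: 0.0098
finger_force: 15.0
```

Emit:
{"op": "servo_tool", "data": {"moves": [[[0.7,0,0,0,0],[0.7,0,0,0,0],[0.7,0,0,-0.1,0],[0.7,0,0,-0.3,0],[1,0.2,0,0,0],[1,0.2,0,0,0],[1,0,0,0.2,0],[1,0,0,0.15,0],[1,0,0,0.04,0],[1,0,0,0,0]]]}}

```text
time_s: 11.65
tool_pos: [0.5119, 0.0332, 0.0721]
eef_rot: [0.127, 0.992, 0.0, -0.0]
ft_force: [-0.4, -0.2, 0.2]
finger_gap: 0.0004
finger_force: 0.0
```

Emit:
{"op": "servo_tool", "data": {"moves": [[[1,0,0,0.03,0],[1,0,0,0.01,0],[1,0,0,0,0]]]}}

```text
time_s: 11.95
tool_pos: [0.512, 0.0331, 0.0682]
eef_rot: [0.127, 0.992, 0.0, 0.0]
ft_force: [-0.8, 1.0, 0.2]
finger_gap: 0.0005
finger_force: 0.0
```

Emit:
{"op": "servo_tool", "data": {"moves": [[[1,0,0,0.01,0],[1,0,0,0.01,0],[1,0,0,0,0]]]}}

```text
time_s: 12.25
tool_pos: [0.5122, 0.033, 0.0664]
eef_rot: [0.127, 0.992, -0.0, 0.0]
ft_force: [-0.6, -0.2, 5.3]
finger_gap: 0.0003
finger_force: 2.3
```

Emit:
{"op": "servo_tool", "data": {"moves": [[[1,0,0,0.005,0],[1,0,0,0,0]]]}}

```text
time_s: 12.45
tool_pos: [0.5124, 0.033, 0.0664]
eef_rot: [0.127, 0.992, -0.0, 0.001]
ft_force: [-1.9, -0.3, 8.8]
finger_gap: 0.0007
finger_force: 4.7
```

Emit:
{"op": "servo_tool", "data": {"moves": [[[1,0,0,0.005,0],[1,-0.03,0,0,0],[1,-0.05,0,0,0],[1,-0.05,0,0,0],[1,-0.05,0,0,0],[1,-0.05,0,0,0],[1,-0.05,0,0,0],[1,-0.05,0,0,0],[1,-0.05,0,0,0],[1,0,0,0,0]]]}}

```text
time_s: 13.45
tool_pos: [0.5502, 0.0233, 0.0664]
eef_rot: [0.127, 0.992, 0.0, 0.002]
ft_force: [1.6, -0.5, 9.5]
finger_gap: 0.0002
finger_force: 4.8
```

```bash
python3 - <<'E'
from h import *
a,d,c=grab('scene');save(cv2.resize(a[130:250,170:320],None,fx=5,fy=5,interpolation=cv2.INTER_CUBIC),'s3.png')
E
```

```text
(no output)
```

View pics/s3.png

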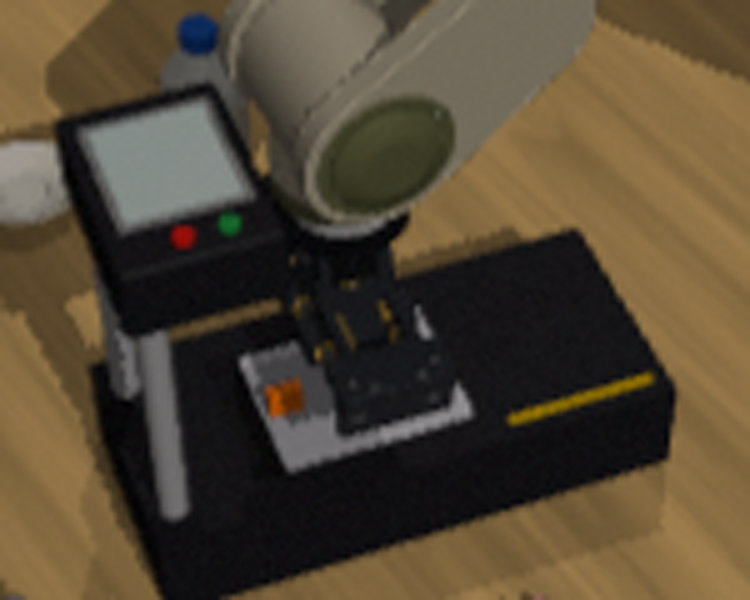

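The friction drag works: the fin at (284,398) is now well ahead of the fingers, with roughly 22 mm left. Another stroke the same way.

Emit:
{"op": "servo_tool", "data": {"moves": [[[1,0,0,-0.1,0],[1,0.2,0,0,0],[1,0.2,0,0,0],[1,0,0,0,0],[1,0,0,0.08,0],[1,0,0,0.02,0],[1,0,0,0,0]]]}}

```text
time_s: 14.2
tool_pos: [0.5122, 0.033, 0.0663]
eef_rot: [0.127, 0.992, -0.0, 0.002]
ft_force: [-0.2, 0.2, 14.9]
finger_gap: 0.0005
finger_force: 7.6
```

Emit:
{"op": "servo_tool", "data": {"moves": [[[1,0,0,0.003,0],[1,-0.03,0,0,0],[1,-0.04,0,0,0],[1,-0.04,0,0,0],[1,-0.04,0,0,0],[1,-0.03,0,0,0],[1,0,0,0,0]]]}}

```text
time_s: 14.9
tool_pos: [0.53, 0.0285, 0.0663]
eef_rot: [0.127, 0.992, -0.0, 0.003]
ft_force: [-0.3, 1.1, 16.4]
finger_gap: 0.0004
finger_force: 8.1
```

Emit:
{"op": "servo_tool", "data": {"moves": [[[1,-0.03,0,0,0],[1,-0.03,0,0,0],[1,0,0,0,0]]]}}

```text
time_s: 15.2
tool_pos: [0.5311, 0.0282, 0.0661]
eef_rot: [0.126, 0.992, 0.0, -0.004]
ft_force: [-26.2, 4.1, 36.8]
finger_gap: 0.0008
finger_force: 18.6
```

A hard stop is felt, and total cover travel is about 109–110 mm. Retreat and check.

Emit:
{"op": "servo_tool", "data": {"moves": [[[1,0.02,0,-0.03,0],[1,0,0,-0.3,0],[1,0.2,0,-0.4,0],[1,0.4,0,-0.4,0],[1,0.4,0,-0.4,0],[1,0.4,0.4,0,0],[1,0.2,0.4,0,0],[1,0,0.4,0,0],[1,0,0.3,0,0],[1,0,0,0,0]]]}}

```text
time_s: 16.2
tool_pos: [0.4273, 0.2079, 0.2079]
eef_rot: [0.125, 0.992, 0.0, 0.0]
ft_force: [0.0, -0.3, -1.3]
finger_gap: 0.0004
finger_force: 0.0
```

```bash
python3 - <<'E'
from h import *
a,d,c=grab('scene');b,_,ct=grab('top')
A=cv2.resize(a[130:260,170:320],None,fx=3.4,fy=4,interpolation=cv2.INTER_CUBIC)[:,:400]
A=cv2.resize(a[140:250,185:310],(400,352),interpolation=cv2.INTER_CUBIC);B=cv2.resize(b[125:245,215:290],(220,352),interpolation=cv2.INTER_CUBIC)
save(np.hstack([A,B]),'end.png')
w=np.array([.568,.0188]);t=np.radians(-14.3);X=np.array([np.cos(t),np.sin(t)]);Y=np.array([-X[1],X[0]])
h=cv2.cvtColor(a,cv2.COLOR_RGB2HSV);m=cv2.inRange(h,(3,150,100),(15,255,255));m[:,:190]=0;m[:,300:]=0;m[:150]=0;m[240:]=0
ys,xs=np.where(m>0);p=plane(c,xs.mean(),ys.mean(),.079);print(len(xs),xs.mean(),ys.mean(),(p[:2]-w)@X,(p[:2]-w)@Y)
E
```

```text
41 220.1951219512195 210.78048780487805 0.04165128344476791 0.0032202851119324306
```

View pics/end.png

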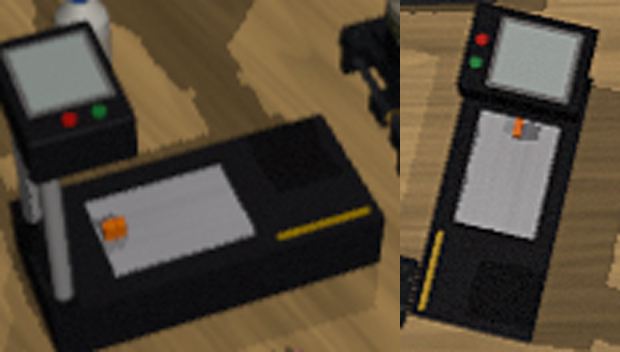

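The cover closes the whole compartment, and the fin at (115,228) measures printer x = +41.7 mm, where fully shut is 42. The arm is clear.

```bash
python3 -c "
from h import *
print(finish_job())"
```

```text
the job is handed in; nothing more can be done
None
```

The cassette was set down flat in the printer's compartment, the cover was drawn fully shut over it (fin at +41.7 mm, 42 being fully shut), and the job is handed in at about 16 s of the 54 s allowed.

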